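# Clamp the vial block under the sprung frame and shoot its bolt

### The job

Slide the vial block fully home against the back stop of the cradle. Then press the spring-loaded hold-down frame down and, while holding it against its spring, push the red-tabbed bolt across into the slot of the red keeper, feeling for the height at which it goes in, and shoot it fully so that the frame stays latched when you let go. Do not force anything, and leave the other things on the bench alone.

Things in the scene. Friction and masses are not known exactly. Their poses are not given: they have to be found in the camera images.
- cradle: Fixed clamping cradle, blue base plate 295 x 225 x 10 mm. Origin on its underside (bench top); +x is the loading direction from its open front (robot side) to the back stop, +y is left looking along +x. Two rails along x, 97 mm apart, 28 mm high, guide the block on the 10 mm deck. Cradle, frame and bolt must never take over 40 N from the fingers: the frame bends.
- back_stop (a point): Middle of the front face of the cradle's rubber back stop: cradle x = +44 mm, y = 0, 24 mm above the bench. The vial block's rear face must rest against it.
- hinge (a point): Middle of the hinge axle of the hold-down frame, with its torsion spring: cradle x = +90 mm, y = 0, 57 mm above the bench; the axle lies along cradle y.
- block_mid (a point): Centre of the loose vial block: dark steel, 110 (x) x 90 (y) x 40 mm, about 0.6 kg, six amber vials standing 22 mm out of its rear top. It stands on the deck between the rails (3 mm play a side), drawn 50 to 75 mm out towards the robot. Home: centre at cradle x = -11, front face at x = -66 mm. Not home, the frame's lip lands on it.
- slot_foot (a point): Point on the cradle deck straight below the middle of the red keeper: cradle x = -57.5, y = -102 mm, 10 mm up. The keeper is 34 (x) x 34 (y) x 65 mm; its inner face (y = -87 mm) has a level slot 11 mm high for the 8 mm bolt. The keeper is screw-adjusted: its slot centre is anywhere from 68 to 89 mm above the bench, not measured; feel for it. The faces above and below are solid.
- gate (a joint): Angle (rad) of the sprung hold-down frame, an aluminium U of two 140 mm arms and a front bar: 0 = flat, down on its hard stops; 1.2 = open, where the spring rests it. Pressing it down takes about 3 N at the bar when open, 10 N when flat; let go, it springs up. The bolt meets the keeper's slot somewhere between 0.01 and 0.18; latched, the frame stays there.
- frame_bar (a point): Centre of the upper face of the frame's front bar, a plate 35 mm wide, 150 mm long (cradle y), 6 mm thick, with a 32 mm lip down its front edge. At gate angle q it lies at cradle x = 90 - 147.5 cos q + 3 sin q, y = 0, height 57 + 147.5 sin q + 3 cos q (mm); flat: x = -57.5, height 60. The left half of this face is bare: press there.
- bolt (a joint): Travel (m) of the steel bolt on the front bar: 0 = drawn back, 0.028 = fully shot towards cradle -y; about 2 N of friction holds it. Its nose (14 mm wide, 8 mm thick, middle 4.5 mm above the bar's upper face) meets the keeper's face at 0.012 and goes further only with the frame held so that it lines up with the slot (1.5 mm play either way).
- bolt_tab (a point): Middle of the top edge of the left (+y) face of the bolt's upright red tab, 30 (x) x 6 (y) mm and standing 26 mm above the bar's upper face. Drawn back, this face is at cradle y = -17 mm; push it towards -y by up to 28 mm. The bolt's bar (14 mm wide, 8 mm thick) runs from the tab to the right.
- amber_mid (a point): Middle of a bystander: amber reagent bottle with a black cap, 72 mm across, 165 mm tall. Leave it where it is.
- jar_mid (a point): Middle of a bystander: white jar with a blue lid, 64 mm across, 85 mm tall. Leave it where it is.
- beaker_mid (a point): Middle of a bystander: clear open beaker, 70 mm across, 95 mm tall. Leave it where it is.
- amber2_mid (a point): Middle of a bystander: amber reagent bottle with a red cap, 80 mm across, 190 mm tall. Leave it where it is.
- tipbox_mid (a point): Middle of a bystander: blue divided open box, 120 x 85 x 50 mm. Leave it where it is.
- spatula_mid (a point): Middle of a bystander: spatula lying flat. Leave it where it is.
Mind the look-alikes: they are no part of the job. Leave any pink look-alike of the part that bears block_mid alone.

How it is judged:
On the way, in this order (a step that is already met when the one before it is completed fails the run):
1. the vial block is home against the back stop while the frame is still up (x of block_mid in the frame of cradle above -0.016 m and z of block_mid in the frame of cradle below 0.034 m and value of joint gate above 0.3 rad), for 0.1 s.
2. the frame is held down low, the bolt not yet in the keeper (x of block_mid in the frame of cradle above -0.016 m and z of block_mid in the frame of cradle below 0.034 m and value of joint gate below 0.22 rad and value of joint bolt below 0.016 m), for 0.1 s.
3. the bolt is shot into the keeper's slot while the frame is down (x of block_mid in the frame of cradle above -0.016 m and z of block_mid in the frame of cradle below 0.034 m and value of joint gate below 0.22 rad and value of joint bolt above 0.02 m), for 0.2 s.
At the end, for the whole second after the job is handed in: The vial block is within 5 mm of the back stop and flat on the deck, the frame is latched down (within 0.22 rad of flat, at rest) and the bolt is shot by more than 20 mm (of 28), into the keeper's slot, everything let go (all of step 3 and velocity of joint gate below 0.05 rad/s); the robot touches nothing.
It fails at once if the cradle, frame or bolt takes more than 40 N from the fingers (contact force between the fingers and cradle above 40 N).
It fails at once if a bystander is moved by more than 25 mm (distance of any of amber_mid, jar_mid, beaker_mid, amber2_mid, tipbox_mid, spatula_mid from where it was at the start of the episode above 0.025 m).
It also fails if it takes over 72 s, if anything falls off the work surface, if the arm or the gripper's body presses on something with over 40 N, if the wrist force passes 120 N, or if a joint passes its speed limit or range.

### The arm

A 6-joint arm with a two-finger parallel gripper is mounted at the origin on the work surface. World frame = base frame: x ahead of the robot, y to its left, z up, the work surface at z = 0. Lengths are in m, angles in rad, forces in N, time in s.
With the tool pointing down it reaches from about 0.35 to 0.875 m from the base axis. Payload 4.2 kg.
Tool frame: the origin (TCP) lies at the very end of the fingers, on their centre line; the grasp point (between the pads) lies 19 mm behind it; z points along the fingers, y is the line along which they close (so a half turn about z gives the same grasp; the last joint's range is limited). The gripper opens to 87 mm and grips with 3 to 60 N. Pads are 19 mm wide; open, the fingers measure 117 mm over their backs; the gripper's body (75 mm by 190 mm) begins 51 mm behind the grasp point.
Start: joints at [-0.999, 0.385, 0.008, 0, -1.194, -0.259], TCP at [0.192, -0.595, 0.223] pointing down, gripper open.
Joint ranges: [-3.14, 3.14], [-1.21, 2.06], [-1.07, 1.41], [-3.16, 2.05], [-2.99, -0.16], [-3.1, 3.1]. Speed limits (rad/s): [2.79, 2.79, 3.14, 3.14, 3.14, 3.14].

### API

Orientations are given as a unit quaternion [w, x, y, z].
In Python, from cell import get_obs, grab_frame, get_calibration, close_job, look_for, trace, place_of gives the robot as it stands. The module is installed in compiled form; this text tells all that it offers.
- The arm moves only by the tool step_arm, never from a script. Its argument "moves" is a list of rows, each an object of numbers: "dx", "dy", "dz": the shift along the tool's x, y, z in m; "wx", "wy", "wz": the turn, a rotation vector about the tool's x, y, z in rad; "hand": the finger opening in m, from 0 to 0.087. A call has 1 to 12 rows; each row shifts and turns the commanded pose from where the row before left it, along the tool's axes as they then stand; what a row does not reach is not made up. A row lasts 1/8 s, in which the tool goes at most 62.5 mm and 10.7 degrees, less where a joint would pass 70% of its speed; a pose out of reach is approached as far as the arm can. A call is refused whole if a number of a shift passes 0.0625 or a number of a turn 0.188, either way. A call with a gripper value outside its range is refused whole. The fingers move at their own pace and stop on an object; "force" is the grip in N (left out, the last holds). Time passes only in rows, so rows that do not move let the fingers close. It gives the time, the measured TCP pose, the force, the opening and the grip force at its end, in the units of the state.
- get_obs(): the state, without advancing time (a new reading comes with each control period).
- grab_frame(name): name is "side" or "top"; returns the picture (384x512x3 uint8, red, green, blue); there is no depth.
- get_calibration(name): a dict with "camera_matrix" (3x3 intrinsics, pixels), "world_from_camera" (4x4, takes a point from camera to world coordinates). Camera axes: x right, y down, z forward; pixel columns grow to the right and rows downward; lengths in m; the calibration is good to about 2 mm. A picture is of the moment at which its call begins. get_calibration takes no time and is no camera call.
- close_job(): hands the job in; it is judged then, once.
Trained networks look in the newest picture that a camera, given by its name, has taken for a name from the list of things; names that differ only in an ending like _2 or _b are one class to them, and where a whole thing is asked for, a point or a joint stands for the part that bears it (a point fixed in the world has none). Each returns a list of dicts, best first, with "score" (0 to 1); they miss things now and then, are a little off and sometimes report something else, mostly with a low value. They report only what shows in the picture. A call takes as long as a camera call. They do not tell look-alikes from the thing itself.
- look_for(camera, label): "box" ([centre column, centre row, width, height] in pixels, round what is visible of it).
- trace(camera, label): "pixels" (384x512 bool, what is visible of it) and "box" ([centre column, centre row, width, height] in pixels, round what is visible of it).
- place_of(camera, label): "xy" ([column, row] in pixels: a listed point, or the origin of a listed thing).
The state is a dict: "time_s": time; "qpos": joint angles; "joint_vel": joint speeds; "tau": joint torques, N m; "tcp_pos": TCP position; "tcp_rot": TCP orientation; "force": force on the tool from outside, world axes, zero at the start; "wrist_torque": the same for the moment, N m; "width": finger opening in m; "gripper_force": force on a finger pad.
Only numpy, scipy, OpenCV 4.12 (cv2) and the standard library are available. Lean on these libraries where they do the work, as an engineer would, in place of code of your own. Each camera call takes 0.05 s, during which the arm holds its last target. There are 200 camera calls.

## Working session

There is one attempt and no reset: what is moved stays moved. The work goes in short steps, Python scripts to look and compute and a tool call to move; the robot and the scene stay as the last step left them, time stands still between calls to the robot, and variables do not carry over. Pictures are saved under pics/ and viewed, at most 10 in all, crops included, and the job is handed in when it is done.

Besides the shell and the picture viewer there is one more tool, called after ">>>" by a JSON object that holds its "name" and its "arguments", one argument or row to a line. step_arm: Moves the arm, as the interface text tells. Its arguments: {"type":"object","properties":{"moves":{"type":"array","items":{"type":"object","properties":{"dx":{"type":"number"},"dy":{"type":"number"},"dz":{"type":"number"},"wx":{"type":"number"},"wy":{"type":"number"},"wz":{"type":"number"},"hand":{"type":"number"}}}},"force":{"type":"number"}},"required":["moves"]}

```bash
mkdir -p pics; cat > h.py <<'E'
import numpy as np, cv2
from cell import *
def ray(cam,uv):
    c=get_calibration(cam);K=np.array(c["camera_matrix"]);T=np.array(c["world_from_camera"])
    d=T[:3,:3]@np.linalg.solve(K,[uv[0],uv[1],1.0]);return T[:3,3],d
def atz(cam,uv,z):
    o,d=ray(cam,uv);return o+d*(z-o[2])/d[2]
def proj(cam,p):
    c=get_calibration(cam);K=np.array(c["camera_matrix"]);T=np.linalg.inv(np.array(c["world_from_camera"]))
    q=K@(T[:3,:3]@np.array(p)+T[:3,3]);return q[:2]/q[2]
def tri(a,b):
    A=[];r=[]
    for o,d in (ray("top",a),ray("side",b)):
        d=d/np.linalg.norm(d);P=np.eye(3)-np.outer(d,d);A.append(P);r.append(P@o)
    x=np.linalg.lstsq(np.vstack(A),np.hstack(r),rcond=None)[0];return x
E
python3 - <<'E'
from h import *
ims=[grab_frame(n) for n in("top","side")]
for n,im in zip(("top","side"),ims):
    cv2.imwrite(f"pics/{n}0.png",cv2.resize(im[:,:,::-1],(800,600),interpolation=cv2.INTER_CUBIC))
    print(n,np.round(get_calibration(n)["world_from_camera"],3).tolist())
    for l in "cradle back_stop hinge block_mid slot_foot frame_bar bolt_tab".split():
        print(l,[(np.round(r["xy"],1).tolist(),round(r["score"],2)) for r in place_of(n,l)][:3])
print(get_obs())
E
```

```text
top [[0.003, -0.992, 0.126, 0.36], [-1.0, -0.003, -0.003, -0.005], [0.004, -0.126, -0.992, 1.473], [0.0, 0.0, 0.0, 1.0]]
cradle [([235.8, 174.8], 0.73)]
back_stop [([236.5, 164.7], 0.83), ([237.4, 196.5], 0.45)]
hinge [([232.8, 147.5], 0.73), ([231.1, 154.6], 0.37)]
block_mid [([161.8, 240.6], 0.98), ([239.1, 196.7], 0.92), ([297.8, 218.7], 0.69)]
slot_foot [([261.7, 190.3], 0.87), ([232.2, 155.9], 0.41)]
frame_bar [([232.6, 155.4], 0.79), ([231.4, 147.6], 0.25)]
bolt_tab [([237.0, 151.9], 0.45), ([294.1, 151.7], 0.43)]
side [[0.961, -0.212, 0.177, 0.227], [-0.277, -0.721, 0.636, -1.106], [-0.007, -0.66, -0.751, 1.376], [0.0, 0.0, 0.0, 1.0]]
cradle [([269.3, 197.3], 0.78)]
back_stop [([281.9, 192.5], 0.64)]
hinge [([289.9, 181.9], 0.98)]
block_mid [([252.7, 196.2], 0.76), ([243.0, 251.6], 0.63)]
slot_foot [([265.4, 216.6], 0.8)]
frame_bar [([281.6, 155.0], 0.92)]
bolt_tab [([287.9, 156.6], 0.52)]
{'time_s': 0.8, 'qpos': array([-9.99408611e-01,  3.84685869e-01,  7.89441039e-03,  3.72461632e-06,
       -1.19401086e+00, -2.58579893e-01]), 'joint_vel': array([-0.00018107, -0.00134123, -0.00140236,  0.00117388, -0.00016827,
       -0.00082476]), 'tau': array([-1.39422277e-04, -3.90407646e+01,  1.87609971e+01,  4.22407463e+00,
        1.55577308e-02, -2.77634240e-05]), 'tcp_pos': array([ 0.1923333 , -0.59464231,  0.22255698]), 'tcp_rot': array([-2.79354597e-06, -1.55767704e-01,  9.87793714e-01,  2.04568313e-06]), 'force': array([-1.42460369,  0.22191339,  0.1070849 ]), 'wrist_torque': array([-0.01324791, -0.05442425, -0.06364069]), 'gripper_force': 0.0, 'width': 0.0870765335792523}
```

View pics/top0.png

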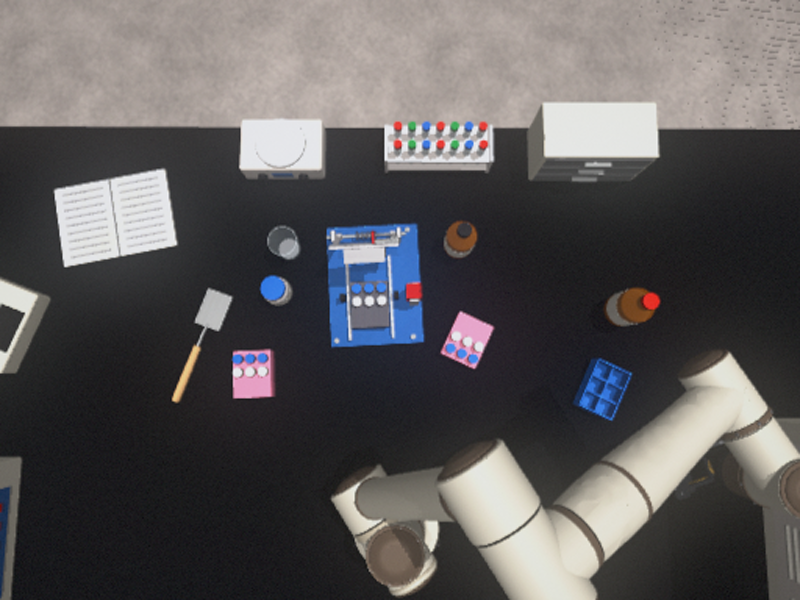

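View pics/side0.png

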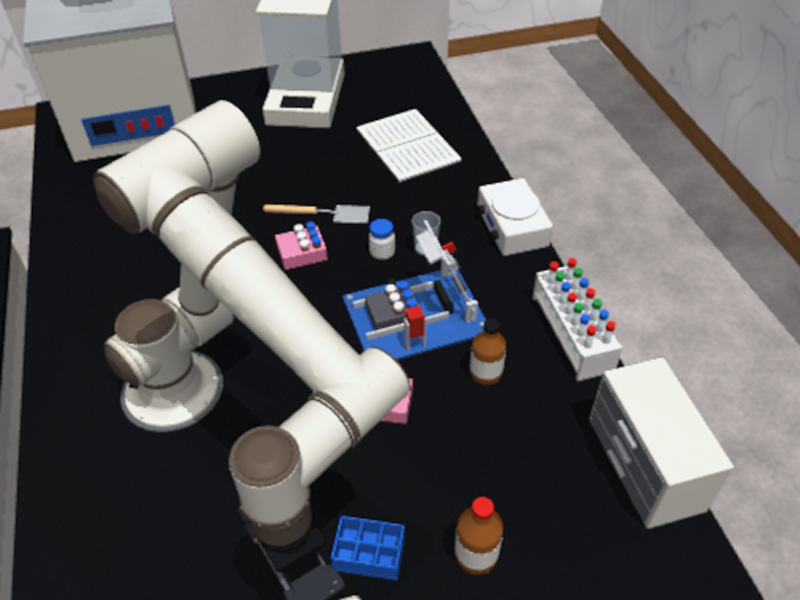

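The top picture shows the blue cradle at about full-resolution (240,183) px. The dark block stands in it at (237,197), the red keeper is at (265,187) and the raised frame's bar is at about (232,155). Three objects could be block_mid: the dark one at (239,197), a pink one at (162,241) and a pink one at (298,219). The dark steel one between the rails fits the description. I'll confirm it in a crop and fit the cradle pose.

```bash
python3 - <<'E'
from h import *
from scipy.optimize import least_squares
ims={n:grab_frame(n) for n in("top","side")}
top=ims["top"]; crop=top[130:235,190:290]
cv2.imwrite("pics/crop.png",cv2.resize(crop[:,:,::-1],None,fx=5.5,fy=5.5,interpolation=cv2.INTER_CUBIC))
hsv=cv2.cvtColor(top,cv2.COLOR_RGB2HSV); m=cv2.inRange(hsv,(100,120,60),(125,255,255)); w=np.zeros_like(m);w[135:230,200:280]=m[135:230,200:280]
pts=np.argwhere(w)[:,::-1]; h=cv2.convexHull(pts.astype(np.int32)); r=cv2.minAreaRect(h)
c=np.array([atz("top",p,0.01)[:2] for p in cv2.boxPoints(r)]);print("corners",c.round(4).tolist(),c.mean(0))
e=np.diff(np.vstack([c,c[:1]]),axis=0);print(np.linalg.norm(e,axis=1),np.degrees(np.arctan2(e[:,1],e[:,0])))
# network points -> pose fit
P={"cradle":(0,0,0),"back_stop":(.044,0,.024),"hinge":(.09,0,.057),"slot_foot":(-.0575,-.102,.01)}
q=1.2;P["frame_bar"]=(.09-.1475*np.cos(q)+.003*np.sin(q),0,.057+.1475*np.sin(q)+.003*np.cos(q))
obs=[]
for n in ims:
  for l in P:
    s=place_of(n,l)
    if s: obs.append((n,l,np.array(s[0]["xy"])))
def W(x,p):
    a=x[2];return np.array([x[0]+np.cos(a)*p[0]-np.sin(a)*p[1],x[1]+np.sin(a)*p[0]+np.cos(a)*p[1],p[2]])
f=lambda x:np.hstack([proj(n,W(x,P[l]))-u for n,l,u in obs])
s=least_squares(f,[*c.mean(0),0],loss="soft_l1");print("fit",s.x,np.degrees(s.x[2]))
for (n,l,u),e in zip(obs,f(s.x).reshape(-1,2)):print(n,l,u.round(1),e.round(1))
b=[x["xy"] for x in place_of("top","block_mid")];print(b)
for x in b: print(atz("top",x,.03))
for x in place_of("side","block_mid"): print("side",atz("side",x["xy"],.03),x["score"])
E
```

```text
corners [[0.7157, 0.1778], [0.7292, -0.0547], [0.4316, -0.0697], [0.419, 0.157]] [0.5738722  0.05261263]
[0.23290407 0.29796037 0.22710969 0.29749632] [ -86.68909203 -177.10156606   93.19013512    4.01386741]
fit [0.59521528 0.0750918  0.05505629] 3.1544931491723225
top cradle [234.4 175.3] [-0.7  1.1]
top back_stop [235.7 164.5] [-2.8 -0.5]
top hinge [231.7 148.8] [0.1 1.5]
top slot_foot [260.6 191.6] [ 0.4 -2.1]
top frame_bar [235.4 155.5] [-5.3  0.2]
side cradle [270.9 196. ] [-0.9  1.2]
side back_stop [278.8 190.7] [ 2.4 -0.8]
side hinge [290.1 180.1] [2.9 0.7]
side slot_foot [266.6 216.3] [-2.   3.1]
side frame_bar [280.1 155.6] [1.  0.9]
[[296.8, 222.1], [243.0, 193.0], [162.3, 236.3]]
[ 0.41911088 -0.16316265  0.03      ]
[0.52750306 0.03792631 0.03      ]
[0.3651049  0.33547653 0.03      ]
side [0.35920844 0.33286745 0.03      ] 0.98
side [0.52691147 0.08205422 0.03      ] 0.73
side [ 0.43025629 -0.16856426  0.03      ] 0.69
```

View pics/crop.png

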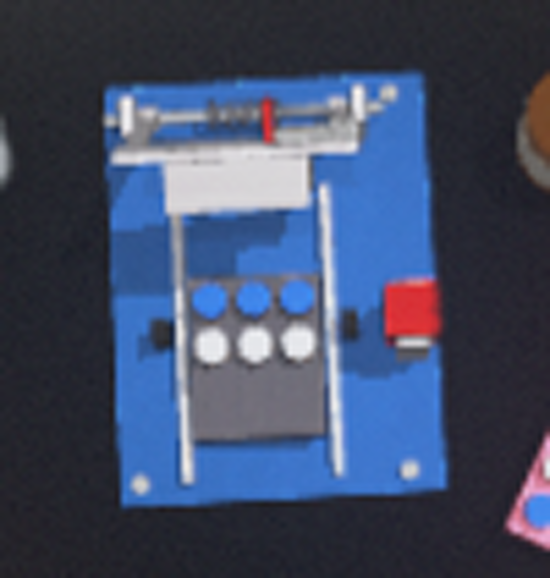

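The crop confirms the dark block between the rails as the real one. I'll refine the pose from the rails, block and bar edges I read off it.

```bash
python3 - <<'E'
from h import *
def C(x,y,z,l): p=atz("top",(190+x/5.5,130+y/5.5),z);print(l,p[:2].round(4));return p
C(252,190,.035,"rail mid rear");C(263,475,.035,"rail mid front")
for x,y in((107,88),(422,73),(446,490),(123,506)):C(x,y,.01,"corner")
C(258.5,438,.05,"block front mid top");C(412,280,.08,"keeper rear z.08")
C(385,310,.08,"keeper left");C(440,310,.08,"keeper right")
C(112,157,.2,"barL z.2");C(358,148,.2,"barR");C(236,183,.2,"lip mid")
C(267,142,.2,"tab")
C(244,113,.057,"axle mid z.057")
C(126,100,.065,"brktL");C(358,93,.065,"brktR")
E
```

```text
rail mid rear [0.6351 0.0657]
rail mid front [0.4395 0.0564]
corner [0.7124 0.1695]
corner [ 0.724 -0.052]
corner [ 0.431  -0.0683]
corner [0.4193 0.1533]
block front mid top [0.4634 0.059 ]
keeper rear z.08 [ 0.5663 -0.043 ]
keeper left [ 0.5462 -0.0252]
keeper right [ 0.5463 -0.0615]
barL z.2 [0.6236 0.1431]
barR [ 0.6297 -0.0068]
lip mid [0.6077 0.0674]
tab [0.6332 0.0487]
axle mid z.057 [0.684  0.0706]
brktL [0.6909 0.15  ]
brktR [ 0.6963 -0.0069]
```

>>> {"name": "step_arm", "arguments": {
  "moves": [
    {"dz":-0.013,"wz":0.086,"hand":0},
    {"dz":-0.013,"wz":0.086,"hand":0},
    {"dz":-0.013,"wz":0.086,"hand":0},
    {"dx":-0.02,"dy":0.046},
    {"dx":-0.02,"dy":0.046},
    {"dx":-0.02,"dy":0.046},
    {"dx":-0.02,"dy":0.046},
    {"dx":-0.02,"dy":0.046},
    {"dx":-0.02,"dy":0.046},
    {"dx":-0.02,"dy":0.046},
    {"dx":-0.02,"dy":0.046},
    {}
  ]
}}

```text
validation failed for argument at $.mo...
```

>>> {"name": "step_arm", "arguments": {
  "moves": [
    {"dx":0,"dy":0,"dz":-0.013,"wx":0,"wy":0,"wz":0.086,"hand":0.0},
    {"dx":0,"dy":0,"dz":-0.013,"wx":0,"wy":0,"wz":0.086,"hand":0.0},
    {"dx":0,"dy":0,"dz":-0.013,"wx":0,"wy":0,"wz":0.086,"hand":0.0},
    {"dx":-0.02,"dy":0.046,"dz":0,"wx":0,"wy":0,"wz":0,"hand":0.0},
    {"dx":-0.02,"dy":0.046,"dz":0,"wx":0,"wy":0,"wz":0,"hand":0.0},
    {"dx":-0.02,"dy":0.046,"dz":0,"wx":0,"wy":0,"wz":0,"hand":0.0},
    {"dx":-0.02,"dy":0.046,"dz":0,"wx":0,"wy":0,"wz":0,"hand":0.0},
    {"dx":-0.02,"dy":0.046,"dz":0,"wx":0,"wy":0,"wz":0,"hand":0.0},
    {"dx":-0.02,"dy":0.046,"dz":0,"wx":0,"wy":0,"wz":0,"hand":0.0},
    {"dx":-0.02,"dy":0.046,"dz":0,"wx":0,"wy":0,"wz":0,"hand":0.0},
    {"dx":-0.02,"dy":0.046,"dz":0,"wx":0,"wy":0,"wz":0,"hand":0.0}
  ]
}}

```text
time_s: 2.88
tcp_pos: [0.3323, -0.217, 0.2619]
tcp_rot: [0.001, -0.027, 1.0, -0.0]
force: [0.6, 0.6, 0.0]
width: 0.0001
gripper_force: 0.0
```

>>> {"name": "step_arm", "arguments": {
  "moves": [
    {"dx":-0.02,"dy":0.048},
    {"dx":-0.02,"dy":0.048},
    {"dx":-0.02,"dy":0.048},
    {"dx":-0.02,"dy":0.048},
    {"dx":-0.02,"dy":0.047},
    {"dx":-0.02,"dy":0.047},
    {"dz":0.045},
    {"dz":0.045},
    {"dz":0.045},
    {"dz":0.045},
    {"dz":0.04},
    {"dz":0.0}
  ]
}}

```text
validation failed for argument at $.mo...
```

```bash
python3 - <<'E'
from h import *
for n,(a,b,c,d),f in(("top",(120,245,180,300),5),("side",(150,260,200,340),5)):
    im=grab_frame(n)[a:b,c:d];cv2.imwrite(f"pics/{n}1.png",cv2.resize(im[:,:,::-1],None,fx=f,fy=f,interpolation=cv2.INTER_CUBIC))
o=get_obs();print(o["tcp_pos"],o["force"],proj("top",o["tcp_pos"]))
E
```

```text
[ 0.33310278 -0.21541155  0.26210269] [ 0.05327683 -0.20508058  0.22929351] [322.11795828 246.89556443]
```

View pics/side1.png

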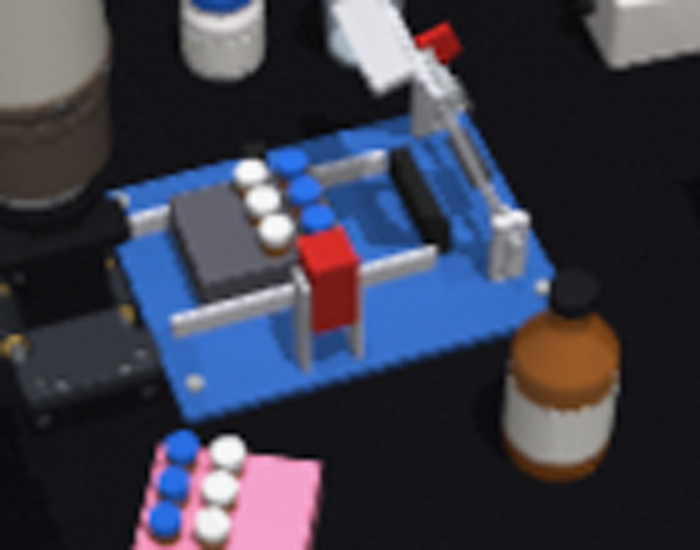

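The side view shows the keeper as a red block on two posts at crop (330,275), the dark block between the rails, and the frame up with its red tab at (438,42).

>>> {"name": "step_arm", "arguments": {
  "moves": [
    {"dx":-0.02,"dy":0.048,"dz":0,"wx":0,"wy":0,"wz":0,"hand":0.0},
    {"dx":-0.02,"dy":0.048,"dz":0,"wx":0,"wy":0,"wz":0,"hand":0.0},
    {"dx":-0.02,"dy":0.048,"dz":0,"wx":0,"wy":0,"wz":0,"hand":0.0},
    {"dx":-0.02,"dy":0.048,"dz":0,"wx":0,"wy":0,"wz":0,"hand":0.0},
    {"dx":-0.02,"dy":0.047,"dz":0,"wx":0,"wy":0,"wz":0,"hand":0.0},
    {"dx":-0.02,"dy":0.047,"dz":0,"wx":0,"wy":0,"wz":0,"hand":0.0},
    {"dx":0,"dy":0,"dz":0.045,"wx":0,"wy":0,"wz":0,"hand":0.0},
    {"dx":0,"dy":0,"dz":0.045,"wx":0,"wy":0,"wz":0,"hand":0.0},
    {"dx":0,"dy":0,"dz":0.045,"wx":0,"wy":0,"wz":0,"hand":0.0},
    {"dx":0,"dy":0,"dz":0.045,"wx":0,"wy":0,"wz":0,"hand":0.0},
    {"dx":0,"dy":0,"dz":0.04,"wx":0,"wy":0,"wz":0,"hand":0.0},
    {"dx":0,"dy":0,"dz":0,"wx":0,"wy":0,"wz":0,"hand":0.0}
  ]
}}

```text
time_s: 4.47
tcp_pos: [0.4344, 0.0721, 0.0394]
tcp_rot: [-0.003, -0.027, 1.0, -0.002]
force: [0.4, 0.0, 1.2]
width: 0.0002
gripper_force: 0.0
```

```bash
python3 - <<'E'
from h import *
# keeper outer face heights: plane cradle y=-.119
a=.0535;O=np.array([.597,.0637,0]);n=np.array([-np.sin(a),np.cos(a),0])
for lab,x,y in(("topL",312,276),("topR",357,264),("botL",312,332),("botR",355,325)):
    o,d=ray("side",(200+x/5,150+y/5));t=(-.119-(o-O)@n)/(d@n);p=o+t*d;print(lab,p.round(4),"cx",((p-O)@[np.cos(a),np.sin(a),0]).round(4))
o=get_obs();print(o["tcp_pos"],o["force"])
E
```

```text
topL [ 0.5271 -0.0592  0.1247] cx -0.0764
topR [ 0.5591 -0.0575  0.1247] cx -0.0443
botL [ 0.5269 -0.0592  0.0661] cx -0.0766
botR [ 0.5583 -0.0575  0.061 ] cx -0.0451
[0.43439865 0.07211102 0.03941536] [0.37803016 0.03165994 1.23600189]
```

>>> {"name": "step_arm", "arguments": {
  "moves": [
    {"dx":-0.007,"dy":0,"dz":0,"wx":0,"wy":0,"wz":0,"hand":0.0},
    {"dx":-0.007,"dy":0,"dz":0,"wx":0,"wy":0,"wz":0,"hand":0.0},
    {"dx":-0.007,"dy":0,"dz":0,"wx":0,"wy":0,"wz":0,"hand":0.0},
    {"dx":-0.007,"dy":0,"dz":0,"wx":0,"wy":0,"wz":0,"hand":0.0},
    {"dx":-0.007,"dy":0,"dz":0,"wx":0,"wy":0,"wz":0,"hand":0.0},
    {"dx":-0.007,"dy":0,"dz":0,"wx":0,"wy":0,"wz":0,"hand":0.0},
    {"dx":-0.007,"dy":0,"dz":0,"wx":0,"wy":0,"wz":0,"hand":0.0},
    {"dx":-0.007,"dy":0,"dz":0,"wx":0,"wy":0,"wz":0,"hand":0.0},
    {"dx":-0.007,"dy":0,"dz":0,"wx":0,"wy":0,"wz":0,"hand":0.0},
    {"dx":-0.007,"dy":0,"dz":0,"wx":0,"wy":0,"wz":0,"hand":0.0},
    {"dx":-0.005,"dy":0,"dz":0,"wx":0,"wy":0,"wz":0,"hand":0.0}
  ]
}}

```text
time_s: 5.85
tcp_pos: [0.5086, 0.0768, 0.0419]
tcp_rot: [-0.003, -0.027, 1.0, -0.001]
force: [-7.8, -0.5, 6.4]
width: 0.0003
gripper_force: 3.7
```

>>> {"name": "step_arm", "arguments": {
  "moves": [
    {"dx":-0.002,"dy":0,"dz":0,"wx":0,"wy":0,"wz":0,"hand":0.0},
    {"dx":-0.002,"dy":0,"dz":0,"wx":0,"wy":0,"wz":0,"hand":0.0},
    {"dx":0,"dy":0,"dz":0,"wx":0,"wy":0,"wz":0,"hand":0.0}
  ]
}}

```text
time_s: 6.22
tcp_pos: [0.5125, 0.077, 0.042]
tcp_rot: [-0.003, -0.027, 1.0, -0.001]
force: [-6.6, -0.1, 5.0]
width: 0.0004
gripper_force: 3.3
```

>>> {"name": "step_arm", "arguments": {
  "moves": [
    {"dx":-0.002,"dy":0,"dz":0,"wx":0,"wy":0,"wz":0,"hand":0.0},
    {"dx":-0.002,"dy":0,"dz":0,"wx":0,"wy":0,"wz":0,"hand":0.0},
    {"dx":0,"dy":0,"dz":0,"wx":0,"wy":0,"wz":0,"hand":0.0}
  ]
}}

```text
time_s: 6.6
tcp_pos: [0.5164, 0.0773, 0.042]
tcp_rot: [-0.003, -0.027, 1.0, -0.001]
force: [-7.3, 0.4, 4.5]
width: 0.0008
gripper_force: 3.4
```

>>> {"name": "step_arm", "arguments": {
  "moves": [
    {"dx":-0.002,"dy":0,"dz":0,"wx":0,"wy":0,"wz":0,"hand":0.0},
    {"dx":0,"dy":0,"dz":0,"wx":0,"wy":0,"wz":0,"hand":0.0}
  ]
}}

```text
time_s: 6.85
tcp_pos: [0.5165, 0.0771, 0.0419]
tcp_rot: [-0.005, -0.027, 1.0, -0.001]
force: [-11.2, 2.7, 8.3]
width: 0.0003
gripper_force: 5.7
```

>>> {"name": "step_arm", "arguments": {
  "moves": [
    {"dx":-0.002,"dy":0,"dz":0,"wx":0,"wy":0,"wz":0,"hand":0.0},
    {"dx":0,"dy":0,"dz":0,"wx":0,"wy":0,"wz":0,"hand":0.0}
  ]
}}

```text
time_s: 7.1
tcp_pos: [0.5167, 0.077, 0.0418]
tcp_rot: [-0.007, -0.026, 1.0, -0.001]
force: [-15.3, 3.1, 12.2]
width: 0.0005
gripper_force: 7.9
```

>>> {"name": "step_arm", "arguments": {
  "moves": [
    {"dx":0.02,"dy":0,"dz":0,"wx":0,"wy":0,"wz":0,"hand":0.0},
    {"dx":0.025,"dy":0,"dz":-0.01,"wx":0,"wy":0,"wz":0,"hand":0.0},
    {"dx":0,"dy":0,"dz":-0.05,"wx":0,"wy":0,"wz":0,"hand":0.0},
    {"dx":0,"dy":0,"dz":-0.05,"wx":0,"wy":0,"wz":0,"hand":0.0},
    {"dx":0,"dy":0.006,"dz":-0.05,"wx":0,"wy":0,"wz":0,"hand":0.0},
    {"dx":0,"dy":0.006,"dz":-0.05,"wx":0,"wy":0,"wz":0,"hand":0.0},
    {"dx":0,"dy":0.006,"dz":-0.05,"wx":0,"wy":0,"wz":0,"hand":0.0},
    {"dx":-0.047,"dy":0,"dz":0,"wx":0,"wy":0,"wz":0,"hand":0.0},
    {"dx":-0.047,"dy":0,"dz":0,"wx":0,"wy":0,"wz":0,"hand":0.0},
    {"dx":-0.047,"dy":0,"dz":0,"wx":0,"wy":0,"wz":0,"hand":0.0},
    {"dx":-0.047,"dy":0,"dz":0,"wx":0,"wy":0,"wz":0,"hand":0.0},
    {"dx":0,"dy":0,"dz":0,"wx":0,"wy":0,"wz":0,"hand":0.0}
  ]
}}

```text
time_s: 8.6
tcp_pos: [0.667, 0.1041, 0.2993]
tcp_rot: [-0.001, -0.027, 1.0, -0.0]
force: [-1.7, -0.5, -0.9]
width: 0.0005
gripper_force: 0.0
```

```bash
cat >> h.py <<'E'
a=.0535;O=np.array([.5935,.0637,0]);R=np.array([[np.cos(a),-np.sin(a),0],[np.sin(a),np.cos(a),0],[0,0,1]])
def st():
    o=get_obs();print("t",round(o["time_s"],2),"c_tcp mm",(1000*R.T@(o["tcp_pos"]-O)).round(1),"F",(R.T@o["force"]).round(1))
E
python3 - <<'E'
from h import *
st()
im=grab_frame("side")[130:260,200:350];cv2.imwrite("pics/side2.png",cv2.resize(im[:,:,::-1],None,fx=4.5,fy=4.5,interpolation=cv2.INTER_CUBIC))
E
```

```text
t 8.6 c_tcp mm [ 75.6  36.4 299.3] F [-1.7 -0.4 -0.9]
```

View pics/side2.png

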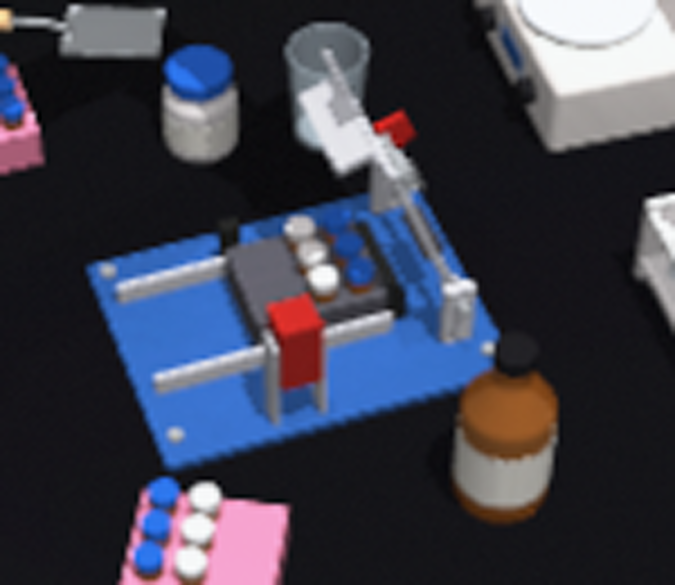

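The block is home: its rear touches the black stop at crop (385,265). The frame is still up, and the red tab is at (395,130). Next I go down behind the bar.

>>> {"name": "step_arm", "arguments": {
  "moves": [
    {"dx":0,"dy":0,"dz":0.03,"wx":0,"wy":0,"wz":0,"hand":0.0},
    {"dx":0,"dy":0,"dz":0.03,"wx":0,"wy":0,"wz":0,"hand":0.0},
    {"dx":0,"dy":0,"dz":0.03,"wx":0,"wy":0,"wz":0,"hand":0.0},
    {"dx":0,"dy":0,"dz":0.02,"wx":0,"wy":0,"wz":0,"hand":0.0},
    {"dx":0.005,"dy":0,"dz":0,"wx":0,"wy":0,"wz":0,"hand":0.0},
    {"dx":0.005,"dy":0,"dz":0,"wx":0,"wy":0,"wz":0,"hand":0.0},
    {"dx":0.005,"dy":0,"dz":0,"wx":0,"wy":0,"wz":0,"hand":0.0},
    {"dx":0.005,"dy":0,"dz":0,"wx":0,"wy":0,"wz":0,"hand":0.0},
    {"dx":0.005,"dy":0,"dz":0,"wx":0,"wy":0,"wz":0,"hand":0.0},
    {"dx":0,"dy":0,"dz":0,"wx":0,"wy":0,"wz":0,"hand":0.0}
  ]
}}

```text
time_s: 9.9
tcp_pos: [0.6407, 0.1032, 0.1923]
tcp_rot: [0.002, -0.028, 1.0, 0.0]
force: [3.4, -0.3, 0.5]
width: 0.0006
gripper_force: 1.6
```

```bash
python3 -c "
from h import *
st()
for q in np.arange(1.15,0,-.1):
    print(round(q,2),np.round([1000*(.09-.1475*np.cos(q)+.003*np.sin(q))+9.5,1000*(.057+.1475*np.sin(q)+.003*np.cos(q))],1))"
```

```text
t 9.9 c_tcp mm [ 49.2  36.9 192.3] F [ 3.4 -0.5  0.5]
1.15 [ 42.  192.9]
1.05 [ 28.7 186.4]
0.95 [ 16.1 178.7]
0.85 [  4.4 169.8]
0.75 [ -6.4 159.7]
0.65 [-16.1 148.7]
0.55 [-24.7 136.7]
0.45 [-32.  123.9]
0.35 [-38.  110.4]
0.25 [-42.7  96.4]
0.15 [-45.9  82. ]
0.05 [-47.7  67.4]
```

>>> {"name": "step_arm", "arguments": {
  "moves": [
    {"dx":0.007,"dy":0,"dz":0,"wx":0,"wy":0,"wz":0,"hand":0.0},
    {"dx":0.0133,"dy":0,"dz":0.0065,"wx":0,"wy":0,"wz":0,"hand":0.0},
    {"dx":0.0126,"dy":0,"dz":0.0077,"wx":0,"wy":0,"wz":0,"hand":0.0},
    {"dx":0.0117,"dy":0,"dz":0.0089,"wx":0,"wy":0,"wz":0,"hand":0.0},
    {"dx":0.0108,"dy":0,"dz":0.01,"wx":0,"wy":0,"wz":0,"hand":0.0},
    {"dx":0.0097,"dy":0,"dz":0.011,"wx":0,"wy":0,"wz":0,"hand":0.0},
    {"dx":0.0086,"dy":0,"dz":0.012,"wx":0,"wy":0,"wz":0,"hand":0.0},
    {"dx":0.0073,"dy":0,"dz":0.0128,"wx":0,"wy":0,"wz":0,"hand":0.0},
    {"dx":0,"dy":0,"dz":0,"wx":0,"wy":0,"wz":0,"hand":0.0}
  ]
}}

```text
time_s: 11.02
tcp_pos: [0.5611, 0.0989, 0.1242]
tcp_rot: [0.003, -0.028, 1.0, 0.0]
force: [5.2, -0.3, 5.6]
width: 0.0004
gripper_force: 3.4
```

```bash
python3 -c "
from h import *
st()"
```

```text
t 11.03 c_tcp mm [-30.5  36.9 124.2] F [ 5.1 -0.6  5.6]
```

>>> {"name": "step_arm", "arguments": {
  "moves": [
    {"dx":0.006,"dy":0,"dz":0.0135,"wx":0,"wy":0,"wz":0,"hand":0.0},
    {"dx":0.0047,"dy":0,"dz":0.014,"wx":0,"wy":0,"wz":0,"hand":0.0},
    {"dx":0.0032,"dy":0,"dz":0.0144,"wx":0,"wy":0,"wz":0,"hand":0.0},
    {"dx":0.001,"dy":0,"dz":0.006,"wx":0,"wy":0,"wz":0,"hand":0.0},
    {"dx":0,"dy":0,"dz":0.006,"wx":0,"wy":0,"wz":0,"hand":0.0},
    {"dx":0,"dy":0,"dz":0,"wx":0,"wy":0,"wz":0,"hand":0.0}
  ]
}}

```text
time_s: 11.78
tcp_pos: [0.5458, 0.098, 0.0708]
tcp_rot: [0.002, -0.028, 1.0, 0.0]
force: [0.9, -0.6, 9.6]
width: 0.0003
gripper_force: 4.6
```

```bash
python3 -c "
from h import *
st()"
```

```text
t 11.78 c_tcp mm [-45.8  36.8  70.8] F [ 0.8 -0.6  9.6]
```

>>> {"name": "step_arm", "arguments": {
  "moves": [
    {"dx":0,"dy":-0.008,"dz":0.001,"wx":0,"wy":0,"wz":0,"hand":0.0},
    {"dx":0,"dy":-0.008,"dz":0.001,"wx":0,"wy":0,"wz":0,"hand":0.0},
    {"dx":0,"dy":-0.008,"dz":0.001,"wx":0,"wy":0,"wz":0,"hand":0.0},
    {"dx":0,"dy":-0.008,"dz":0.001,"wx":0,"wy":0,"wz":0,"hand":0.0},
    {"dx":0,"dy":0,"dz":0,"wx":0,"wy":0,"wz":0,"hand":0.0}
  ]
}}

```text
time_s: 12.4
tcp_pos: [0.5487, 0.0674, 0.0676]
tcp_rot: [0.003, -0.028, 1.0, 0.001]
force: [1.8, 4.2, 9.3]
width: 0.0007
gripper_force: 4.7
```

>>> {"name": "step_arm", "arguments": {
  "moves": [
    {"dx":0,"dy":-0.003,"dz":0,"wx":0,"wy":0,"wz":0,"hand":0.0},
    {"dx":0,"dy":-0.003,"dz":0,"wx":0,"wy":0,"wz":0,"hand":0.0},
    {"dx":0,"dy":-0.003,"dz":0,"wx":0,"wy":0,"wz":0,"hand":0.0},
    {"dx":0,"dy":0,"dz":0,"wx":0,"wy":0,"wz":0,"hand":0.0}
  ]
}}

```text
time_s: 12.9
tcp_pos: [0.5492, 0.0591, 0.0677]
tcp_rot: [0.004, -0.028, 1.0, 0.002]
force: [0.7, 5.7, 9.9]
width: 0.0007
gripper_force: 4.7
```

>>> {"name": "step_arm", "arguments": {
  "moves": [
    {"dx":0,"dy":-0.003,"dz":0,"wx":0,"wy":0,"wz":0,"hand":0.0},
    {"dx":0,"dy":-0.003,"dz":0,"wx":0,"wy":0,"wz":0,"hand":0.0},
    {"dx":0,"dy":0,"dz":0,"wx":0,"wy":0,"wz":0,"hand":0.0}
  ]
}}

```text
time_s: 13.28
tcp_pos: [0.5496, 0.0536, 0.0676]
tcp_rot: [0.004, -0.028, 1.0, 0.002]
force: [0.9, 8.8, 9.4]
width: 0.0005
gripper_force: 5.7
```

>>> {"name": "step_arm", "arguments": {
  "moves": [
    {"dx":0,"dy":-0.003,"dz":0,"wx":0,"wy":0,"wz":0,"hand":0.0},
    {"dx":0,"dy":0,"dz":0,"wx":0,"wy":0,"wz":0,"hand":0.0}
  ]
}}

```text
time_s: 13.52
tcp_pos: [0.5498, 0.0507, 0.0677]
tcp_rot: [0.004, -0.028, 1.0, 0.002]
force: [-0.0, 7.9, 9.5]
width: 0.0004
gripper_force: 5.7
```

>>> {"name": "step_arm", "arguments": {
  "moves": [
    {"dx":0,"dy":-0.003,"dz":0,"wx":0,"wy":0,"wz":0,"hand":0.0},
    {"dx":0,"dy":0,"dz":0,"wx":0,"wy":0,"wz":0,"hand":0.0}
  ]
}}

```text
time_s: 13.78
tcp_pos: [0.55, 0.0477, 0.0677]
tcp_rot: [0.004, -0.028, 1.0, 0.002]
force: [0.5, 9.1, 10.1]
width: 0.0005
gripper_force: 5.8
```

>>> {"name": "step_arm", "arguments": {
  "moves": [
    {"dx":0,"dy":-0.002,"dz":0,"wx":0,"wy":0,"wz":0,"hand":0.0},
    {"dx":0,"dy":0,"dz":0,"wx":0,"wy":0,"wz":0,"hand":0.0}
  ]
}}

```text
time_s: 14.02
tcp_pos: [0.55, 0.0466, 0.0677]
tcp_rot: [0.004, -0.028, 1.0, 0.003]
force: [-1.6, 11.4, 9.7]
width: 0.0006
gripper_force: 8.3
```

>>> {"name": "step_arm", "arguments": {
  "moves": [
    {"dx":0,"dy":-0.002,"dz":0,"wx":0,"wy":0,"wz":0,"hand":0.0},
    {"dx":0,"dy":0,"dz":0,"wx":0,"wy":0,"wz":0,"hand":0.0}
  ]
}}

```text
time_s: 14.28
tcp_pos: [0.5501, 0.0463, 0.0678]
tcp_rot: [0.004, -0.028, 1.0, 0.004]
force: [-2.7, 20.6, 11.2]
width: 0.0007
gripper_force: 11.6
```

>>> {"name": "step_arm", "arguments": {
  "moves": [
    {"dx":0,"dy":0.001,"dz":0,"wx":0,"wy":0,"wz":0,"hand":0.0},
    {"dx":0,"dy":0,"dz":-0.001,"wx":0,"wy":0,"wz":0,"hand":0.0},
    {"dx":0,"dy":0,"dz":-0.001,"wx":0,"wy":0,"wz":0,"hand":0.0},
    {"dx":0,"dy":0,"dz":-0.001,"wx":0,"wy":0,"wz":0,"hand":0.0},
    {"dx":0,"dy":0,"dz":0,"wx":0,"wy":0,"wz":0,"hand":0.0}
  ]
}}

```text
time_s: 14.9
tcp_pos: [0.5502, 0.0462, 0.0692]
tcp_rot: [0.004, -0.028, 1.0, 0.003]
force: [2.3, 14.0, 1.6]
width: 0.0003
gripper_force: 7.6
```

>>> {"name": "step_arm", "arguments": {
  "moves": [
    {"dx":0,"dy":0,"dz":-0.001,"wx":0,"wy":0,"wz":0,"hand":0.0},
    {"dx":0,"dy":0,"dz":-0.001,"wx":0,"wy":0,"wz":0,"hand":0.0},
    {"dx":0,"dy":0,"dz":0,"wx":0,"wy":0,"wz":0,"hand":0.0}
  ]
}}

```text
time_s: 15.28
tcp_pos: [0.5504, 0.0461, 0.0711]
tcp_rot: [0.004, -0.028, 1.0, 0.003]
force: [2.7, 12.6, 0.8]
width: 0.0006
gripper_force: 7.1
```

>>> {"name": "step_arm", "arguments": {
  "moves": [
    {"dx":0,"dy":0.002,"dz":0,"wx":0,"wy":0,"wz":0,"hand":0.0},
    {"dx":0,"dy":0,"dz":0,"wx":0,"wy":0,"wz":0,"hand":0.0}
  ]
}}

```text
time_s: 15.52
tcp_pos: [0.5504, 0.0464, 0.0716]
tcp_rot: [0.004, -0.028, 1.0, 0.002]
force: [4.7, 7.0, 2.8]
width: 0.0005
gripper_force: 5.2
```

>>> {"name": "step_arm", "arguments": {
  "moves": [
    {"dx":0,"dy":0.003,"dz":0,"wx":0,"wy":0,"wz":0,"hand":0.0},
    {"dx":0,"dy":0,"dz":0,"wx":0,"wy":0,"wz":0,"hand":0.0}
  ]
}}

```text
time_s: 15.78
tcp_pos: [0.5498, 0.0472, 0.0722]
tcp_rot: [0.003, -0.028, 1.0, 0.0]
force: [3.8, -1.4, 7.5]
width: 0.0005
gripper_force: 3.8
```

>>> {"name": "step_arm", "arguments": {
  "moves": [
    {"dx":0,"dy":-0.0025,"dz":0,"wx":0,"wy":0,"wz":0,"hand":0.0},
    {"dx":0,"dy":-0.0025,"dz":0,"wx":0,"wy":0,"wz":0,"hand":0.0},
    {"dx":0,"dy":0,"dz":0,"wx":0,"wy":0,"wz":0,"hand":0.0}
  ]
}}

```text
time_s: 16.15
tcp_pos: [0.55, 0.0464, 0.0724]
tcp_rot: [0.004, -0.028, 1.0, 0.003]
force: [-1.2, 15.8, 9.6]
width: 0.0006
gripper_force: 9.8
```

>>> {"name": "step_arm", "arguments": {
  "moves": [
    {"dx":0,"dy":0.005,"dz":0,"wx":0,"wy":0,"wz":0,"hand":0.0},
    {"dx":0,"dy":0,"dz":-0.0015,"wx":0,"wy":0,"wz":0,"hand":0.0},
    {"dx":0,"dy":-0.0025,"dz":0,"wx":0,"wy":0,"wz":0,"hand":0.0},
    {"dx":0,"dy":-0.0025,"dz":0,"wx":0,"wy":0,"wz":0,"hand":0.0},
    {"dx":0,"dy":0,"dz":0,"wx":0,"wy":0,"wz":0,"hand":0.0}
  ]
}}

```text
time_s: 16.77
tcp_pos: [0.5497, 0.0463, 0.074]
tcp_rot: [0.004, -0.028, 1.0, 0.003]
force: [-2.0, 16.7, 10.0]
width: 0.0005
gripper_force: 10.2
```

>>> {"name": "step_arm", "arguments": {
  "moves": [
    {"dx":0,"dy":0.005,"dz":0,"wx":0,"wy":0,"wz":0,"hand":0.0},
    {"dx":0,"dy":0,"dz":-0.0015,"wx":0,"wy":0,"wz":0,"hand":0.0},
    {"dx":0,"dy":-0.0025,"dz":0,"wx":0,"wy":0,"wz":0,"hand":0.0},
    {"dx":0,"dy":-0.0025,"dz":0,"wx":0,"wy":0,"wz":0,"hand":0.0},
    {"dx":0,"dy":0,"dz":0,"wx":0,"wy":0,"wz":0,"hand":0.0}
  ]
}}

```text
time_s: 17.4
tcp_pos: [0.5495, 0.0463, 0.0754]
tcp_rot: [0.004, -0.028, 1.0, 0.003]
force: [-1.9, 15.8, 10.7]
width: 0.0003
gripper_force: 10.3
```

>>> {"name": "step_arm", "arguments": {
  "moves": [
    {"dx":0,"dy":0.005,"dz":0,"wx":0,"wy":0,"wz":0,"hand":0.0},
    {"dx":0,"dy":0,"dz":-0.0015,"wx":0,"wy":0,"wz":0,"hand":0.0},
    {"dx":0,"dy":-0.0025,"dz":0,"wx":0,"wy":0,"wz":0,"hand":0.0},
    {"dx":0,"dy":-0.0025,"dz":0,"wx":0,"wy":0,"wz":0,"hand":0.0},
    {"dx":0,"dy":0,"dz":0,"wx":0,"wy":0,"wz":0,"hand":0.0}
  ]
}}

```text
time_s: 18.02
tcp_pos: [0.5494, 0.0462, 0.0769]
tcp_rot: [0.003, -0.028, 1.0, 0.003]
force: [-2.4, 16.1, 10.5]
width: 0.0003
gripper_force: 10.1
```

>>> {"name": "step_arm", "arguments": {
  "moves": [
    {"dx":0,"dy":0.005,"dz":0,"wx":0,"wy":0,"wz":0,"hand":0.0},
    {"dx":0,"dy":0,"dz":-0.0015,"wx":0,"wy":0,"wz":0,"hand":0.0},
    {"dx":0,"dy":-0.0025,"dz":0,"wx":0,"wy":0,"wz":0,"hand":0.0},
    {"dx":0,"dy":-0.0025,"dz":0,"wx":0,"wy":0,"wz":0,"hand":0.0},
    {"dx":0,"dy":0,"dz":0,"wx":0,"wy":0,"wz":0,"hand":0.0}
  ]
}}

```text
time_s: 18.65
tcp_pos: [0.5494, 0.0461, 0.0783]
tcp_rot: [0.003, -0.028, 1.0, 0.003]
force: [-2.2, 15.5, 8.9]
width: 0.0006
gripper_force: 9.8
```

>>> {"name": "step_arm", "arguments": {
  "moves": [
    {"dx":0,"dy":0.005,"dz":0,"wx":0,"wy":0,"wz":0,"hand":0.0},
    {"dx":0,"dy":0,"dz":-0.0015,"wx":0,"wy":0,"wz":0,"hand":0.0},
    {"dx":0,"dy":-0.0025,"dz":0,"wx":0,"wy":0,"wz":0,"hand":0.0},
    {"dx":0,"dy":-0.0025,"dz":0,"wx":0,"wy":0,"wz":0,"hand":0.0},
    {"dx":0,"dy":0,"dz":0,"wx":0,"wy":0,"wz":0,"hand":0.0}
  ]
}}

```text
time_s: 19.27
tcp_pos: [0.5493, 0.0459, 0.0798]
tcp_rot: [0.003, -0.028, 1.0, 0.003]
force: [-2.0, 15.1, 10.0]
width: 0.0007
gripper_force: 9.1
```

>>> {"name": "step_arm", "arguments": {
  "moves": [
    {"dx":0,"dy":0.005,"dz":0,"wx":0,"wy":0,"wz":0,"hand":0.0},
    {"dx":0,"dy":0,"dz":-0.0015,"wx":0,"wy":0,"wz":0,"hand":0.0},
    {"dx":0,"dy":-0.0025,"dz":0,"wx":0,"wy":0,"wz":0,"hand":0.0},
    {"dx":0,"dy":-0.0025,"dz":0,"wx":0,"wy":0,"wz":0,"hand":0.0},
    {"dx":0,"dy":0,"dz":0,"wx":0,"wy":0,"wz":0,"hand":0.0}
  ]
}}

```text
time_s: 19.9
tcp_pos: [0.5493, 0.0442, 0.0812]
tcp_rot: [0.003, -0.028, 1.0, 0.002]
force: [0.3, 8.3, 8.6]
width: 0.0004
gripper_force: 5.3
```

>>> {"name": "step_arm", "arguments": {
  "moves": [
    {"dx":0,"dy":0.005,"dz":0,"wx":0,"wy":0,"wz":0,"hand":0.0},
    {"dx":0,"dy":0,"dz":-0.0015,"wx":0,"wy":0,"wz":0,"hand":0.0},
    {"dx":0,"dy":-0.0025,"dz":0,"wx":0,"wy":0,"wz":0,"hand":0.0},
    {"dx":0,"dy":-0.0025,"dz":0,"wx":0,"wy":0,"wz":0,"hand":0.0},
    {"dx":0,"dy":0,"dz":0,"wx":0,"wy":0,"wz":0,"hand":0.0}
  ]
}}

```text
time_s: 20.52
tcp_pos: [0.5492, 0.0438, 0.0826]
tcp_rot: [0.003, -0.028, 1.0, 0.001]
force: [1.1, 6.9, 7.2]
width: 0.0007
gripper_force: 4.8
```

>>> {"name": "step_arm", "arguments": {
  "moves": [
    {"dx":0,"dy":0.005,"dz":0,"wx":0,"wy":0,"wz":0,"hand":0.0},
    {"dx":0,"dy":0,"dz":-0.0015,"wx":0,"wy":0,"wz":0,"hand":0.0},
    {"dx":0,"dy":-0.0025,"dz":0,"wx":0,"wy":0,"wz":0,"hand":0.0},
    {"dx":0,"dy":-0.0025,"dz":0,"wx":0,"wy":0,"wz":0,"hand":0.0},
    {"dx":0,"dy":0,"dz":0,"wx":0,"wy":0,"wz":0,"hand":0.0}
  ]
}}

```text
time_s: 21.15
tcp_pos: [0.5482, 0.0433, 0.0829]
tcp_rot: [0.001, -0.027, 1.0, 0.001]
force: [0.6, 5.5, 6.8]
width: 0.0003
gripper_force: 4.4
```

It went in at TCP z of about 0.081–0.083. I'll ease back down to the middle and shoot it.

>>> {"name": "step_arm", "arguments": {
  "moves": [
    {"dx":0,"dy":0,"dz":0.001,"wx":0,"wy":0,"wz":0,"hand":0.0},
    {"dx":0,"dy":-0.002,"dz":0,"wx":0,"wy":0,"wz":0,"hand":0.0},
    {"dx":0,"dy":-0.002,"dz":0,"wx":0,"wy":0,"wz":0,"hand":0.0},
    {"dx":0,"dy":0,"dz":0,"wx":0,"wy":0,"wz":0,"hand":0.0}
  ]
}}

```text
time_s: 21.65
tcp_pos: [0.5484, 0.04, 0.0823]
tcp_rot: [0.002, -0.027, 1.0, 0.002]
force: [-0.7, 7.7, 8.9]
width: 0.0007
gripper_force: 5.2
```

>>> {"name": "step_arm", "arguments": {
  "moves": [
    {"dx":0,"dy":-0.002,"dz":0,"wx":0,"wy":0,"wz":0,"hand":0.0},
    {"dx":0,"dy":-0.002,"dz":0,"wx":0,"wy":0,"wz":0,"hand":0.0},
    {"dx":0,"dy":0,"dz":0,"wx":0,"wy":0,"wz":0,"hand":0.0}
  ]
}}

```text
time_s: 22.02
tcp_pos: [0.5487, 0.036, 0.0823]
tcp_rot: [0.002, -0.027, 1.0, 0.002]
force: [-0.3, 9.3, 9.2]
width: 0.0005
gripper_force: 5.2
```

>>> {"name": "step_arm", "arguments": {
  "moves": [
    {"dx":0,"dy":-0.002,"dz":0,"wx":0,"wy":0,"wz":0,"hand":0.0},
    {"dx":0,"dy":-0.002,"dz":0,"wx":0,"wy":0,"wz":0,"hand":0.0},
    {"dx":0,"dy":0,"dz":0,"wx":0,"wy":0,"wz":0,"hand":0.0}
  ]
}}

```text
time_s: 22.4
tcp_pos: [0.549, 0.032, 0.0823]
tcp_rot: [0.002, -0.027, 1.0, 0.002]
force: [-0.1, 8.2, 9.5]
width: 0.0003
gripper_force: 5.2
```

>>> {"name": "step_arm", "arguments": {
  "moves": [
    {"dx":0,"dy":-0.002,"dz":0,"wx":0,"wy":0,"wz":0,"hand":0.0},
    {"dx":0,"dy":0,"dz":0,"wx":0,"wy":0,"wz":0,"hand":0.0}
  ]
}}

```text
time_s: 22.65
tcp_pos: [0.549, 0.0305, 0.0823]
tcp_rot: [0.002, -0.027, 1.0, 0.002]
force: [-0.9, 10.4, 9.8]
width: 0.0003
gripper_force: 7.1
```

>>> {"name": "step_arm", "arguments": {
  "moves": [
    {"dx":0,"dy":-0.002,"dz":0,"wx":0,"wy":0,"wz":0,"hand":0.0},
    {"dx":0,"dy":0,"dz":0,"wx":0,"wy":0,"wz":0,"hand":0.0}
  ]
}}

```text
time_s: 22.9
tcp_pos: [0.5491, 0.0301, 0.0822]
tcp_rot: [0.002, -0.027, 1.0, 0.003]
force: [-3.0, 16.9, 9.6]
width: 0.0003
gripper_force: 10.5
```

The bolt is fully shot: 16 mm past first contact, against its end stop. Releasing now.

>>> {"name": "step_arm", "arguments": {
  "moves": [
    {"dx":0,"dy":0.004,"dz":0,"wx":0,"wy":0,"wz":0,"hand":0.0},
    {"dx":0,"dy":0.004,"dz":-0.001,"wx":0,"wy":0,"wz":0,"hand":0.0},
    {"dx":0,"dy":0.004,"dz":-0.001,"wx":0,"wy":0,"wz":0,"hand":0.0},
    {"dx":0,"dy":0,"dz":-0.003,"wx":0,"wy":0,"wz":0,"hand":0.0},
    {"dx":0,"dy":0,"dz":-0.01,"wx":0,"wy":0,"wz":0,"hand":0.0},
    {"dx":0,"dy":0,"dz":-0.03,"wx":0,"wy":0,"wz":0,"hand":0.0},
    {"dx":0,"dy":0,"dz":-0.05,"wx":0,"wy":0,"wz":0,"hand":0.0},
    {"dx":0,"dy":0,"dz":-0.05,"wx":0,"wy":0,"wz":0,"hand":0.0},
    {"dx":0,"dy":0,"dz":-0.05,"wx":0,"wy":0,"wz":0,"hand":0.0},
    {"dx":0,"dy":0,"dz":0,"wx":0,"wy":0,"wz":0,"hand":0.0}
  ]
}}

```text
time_s: 24.15
tcp_pos: [0.5488, 0.0382, 0.2806]
tcp_rot: [0.004, -0.028, 1.0, 0.001]
force: [-0.2, -0.3, -1.5]
width: 0.0004
gripper_force: 0.0
```

```bash
python3 - <<'E'
from h import *
st()
im=grab_frame("side")[130:260,200:350];cv2.imwrite("pics/side3.png",cv2.resize(im[:,:,::-1],None,fx=4.5,fy=4.5,interpolation=cv2.INTER_CUBIC))
E
```

```text
t 24.15 c_tcp mm [-46.  -23.1 280.6] F [-0.3 -0.3 -1.5]
```

View pics/side3.png

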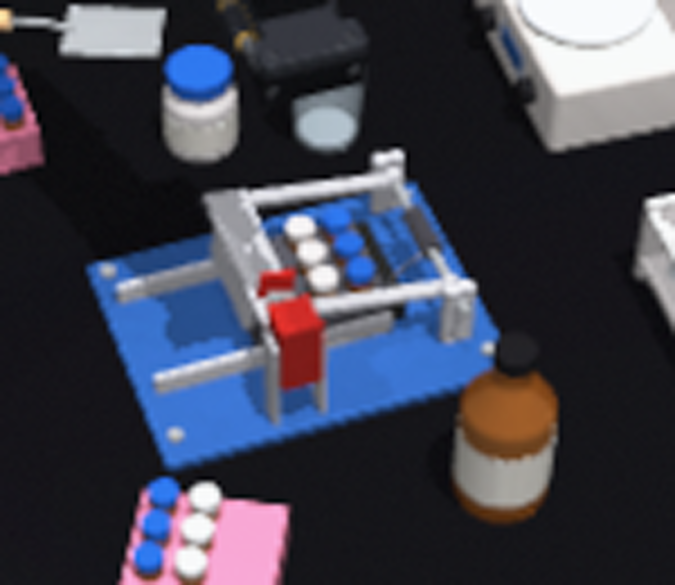

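The frame stays latched down with the finger clear. The red tab sits next to the keeper at crop (275,283), the block is still at the stop, and the bystanders have not moved.

```bash
python3 -c "
from cell import *
print(close_job())"
```

```text
the job is handed in; nothing more can be done
None
```

The job is handed in: the vial block is home against the back stop, the frame is latched down with the bolt fully shot (about 28 mm) into the keeper, and the arm is clear; the hand-in call returned no verdict.

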